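Seat a lamp lens in its cell and close the retainer

TASK

The loose white lens disc lies on top of the grey lamp body beside its round recess. With the fingertips nudge it across the body and over the rim until it drops flat into the recess, then push the upright tab of the sliding steel retainer fully home so that its blade covers the lens's edge. Push only: never pick the lens up, and leave the other loose things where they are.

Things in the scene. Friction and masses are not known exactly. Their poses are not given: they have to be found in the camera images.
- housing: Grey lamp body, a flat slab 236 (x) x 140 (y) x 24 mm high, fixed to the table, turned up to 75 degrees. Origin: centre of its underside; z up. Its +x points from the recess to the steel retainer, -x to the bare half where the lens starts. Two guide rails stand 8 mm above its top, x = 34 to 100 mm, |y| = 13.5 to 19.5 mm. Steel ears at table level reach 14 mm beyond its long sides.
- recess (a point): Centre of the round recess, in the plane of the lamp body's top face (24 mm above the table), straight above the body's origin. The recess is 60 mm across and 10 mm deep with a flat closed floor 14 mm above the table; no raised rim; the floor is black.
- lens: Loose white plastic disc, 56 mm diameter, 10 mm thick, about 40 g. Origin: centre of its underside; z is its axis. It starts flat on the bare half of the lamp body's top face, 60 to 75 mm from the recess centre along the body's -x and up to 22 mm to either side. In the recess its top is flush with the body's top face.
- clip (a joint): Travel of the steel retainer towards the lamp body's -x, in m: 0 open, 0.022 fully home (stop). Starts at 0 to 0.004, stays where left; about 2 N moves it. Its blade, 24 mm wide and 4 mm thick, runs 2.5 mm above the body's top face; its tip is 36 mm from the recess centre at 0, 14 mm at 0.022. It passes over a seated lens but not over one that stands proud.
- clip_tab (a point): Middle of the top edge of the retainer's upright tab, on its rear face, the one to push (it looks to the lamp body's +x); moves with the retainer. The tab is 24 mm wide (y), 8 mm thick (x) and its top is 30 mm above the body's top face. Nothing but the low rails lies behind it.
- collar_a: Loose black rubber ring 52 mm across, 35 mm high, beside the lamp body on its +y side; leave alone. Origin: centre of underside.
- collar_b: The same kind of ring, on the lamp body's -y side; leave alone. Origin: centre of underside.
- standoff: Loose upright brass cylinder 18 mm across, 22 mm high, standing on the lamp body's top face on the +x half, to the +y side of the retainer; leave alone. Origin: centre of underside.
- driver: Loose screwdriver lying on the table to the right of the lamp body; leave alone.
- bottle: Loose white bottle 48 mm across, 110 mm high, on the table to the left; leave alone. Origin: centre of underside.
Mind the look-alikes: they are no part of the job. Of the things like the lens, leave any that is red or yellow; of the rest the smaller one is meant.

How it is judged:
By the outcome, as a careful person would: the job done as asked, in the order asked, and still so for the second after the job is handed in, with the robot touching nothing.
It also fails if it takes over 45 s, if anything falls off the work surface, if the arm or the gripper's body presses on something with over 40 N, if the wrist force passes 120 N, or if a joint passes its speed limit or range.

ROBOT

A 6-joint arm with a two-finger parallel gripper is mounted at the origin on the work surface. World frame = base frame: x ahead of the robot, y to its left, z up, the work surface at z = 0. Lengths are in m, angles in rad, forces in N, time in s.
With the tool pointing down it reaches from about 0.25 to 0.725 m from the base axis. Payload 4 kg.
Tool frame: the origin (TCP) lies at the very end of the fingers, on their centre line; the grasp point (between the pads) lies 19 mm behind it (bot.pinch_z is the distance from the TCP to the grasp point, in m); z points along the fingers, x is the direction in which the jaws open and shut, and the axes are right-handed (so a half turn about z gives the same grasp; the last joint's range is limited). The gripper opens to 85 mm and grips with 20 to 120 N. Pads are 22 mm wide; open, the fingers measure 114 mm over their backs; the gripper's body (76 mm by 85 mm) begins 54 mm behind the grasp point. The pads swing forward as they close: fully open they stand 13 mm farther back than shut.
Start: joints at [1.229, 0.241, 0.005, 1.335, 0, 1.571], TCP at [0.168, 0.471, 0.231] pointing down, gripper open.
Joint ranges: [-2.72, 2.72], [-1.05, 1.87], [-1.09, 1.28], [-1.99, 2.15], [-1.42, 1.44], [-3.14, 3.14]. Speed limits (rad/s): [2.79, 2.79, 3.14, 3.14, 3.14, 3.14].

INTERFACE

Orientations are given as a unit quaternion [x, y, z, w].
In Python, from workcell import bot gives the robot as it stands. The module is installed in compiled form; this text tells all that it offers.
- The arm moves only by the shell command python3 -m inch 'ROWS'. ROWS is JSON, a list of rows, each a list of 7 numbers: the shift along the tool's x, y, z scaled (see below), then the turn, a rotation vector about the tool's x, y, z scaled (see below), then the gripper command: -1 is fully open, 1 is shut, values between are in proportion. In form: [[x, y, z, wx, wy, wz, gripper], ...]. A call has exactly 8 rows; each row shifts and turns the commanded pose from where the row before left it, along the tool's axes as they then stand; what a row does not reach is not made up. The controller multiplies each number of a shift by 2.5 cm and each number of a turn by 180 degrees. A row lasts 1/10 s, in which the tool goes at most 50 mm and 8.59 degrees, less where a joint would pass 70% of its speed; a pose out of reach is approached as far as the arm can. A call with a number of a shift or a turn outside -1 to 1 is refused whole. A call with a gripper value outside its range is refused whole. The fingers move at their own pace and stop on an object; the grip force is fixed at half the most. Time passes only in rows, so rows that do not move let the fingers close, or fill a call up. It gives the time, the measured TCP pose, the force and the opening at its end, in the units of the state.
- bot.get_obs(): the state, without advancing time (a new reading comes with each control period).
- bot.camera(name): name is "scene" or "side" or "wrist"; returns (picture, depth): 480x640x3 uint8, blue, green, red; 480x640 float32, m along the optical axis (not along the pixel's ray), 0 where there is no reading.
- bot.get_calibration(name): a dict with "vfov" (degrees; the focal length in pixels is half the picture's height over the tangent of half this angle, whatever the lens; pixels are square), "cx", "cy" (the principal point, pixels), "R" (3x3) and "t" (3): a world point X has camera coordinates R X + t. Camera axes: x right, y down, z forward; pixel columns grow to the right and rows downward; lengths in m; the calibration is good to about 2 mm. A picture is of the moment at which its call begins: read the wrist's pose just before it. get_calibration takes no time and is no camera call; for the wrist camera it gives the pose at the moment of the call.
- bot.job_done(): hands the job in, once; it reports no verdict.
The state is a dict: "clock": time; "joint_pos": joint angles; "joint_vel": joint speeds; "tau": joint torques, N m; "eef_pos": TCP position; "tool_rot": TCP orientation; "ft_force": force on the tool from outside, world axes, zero at the start; "ft_torque": the same for the moment, N m; "grip_width": finger opening in m.
Only numpy, scipy, OpenCV 4.12 (cv2) and the standard library are available. Lean on these libraries where they do the work, as an engineer would, in place of code of your own. Each camera call takes 0.05 s, during which the arm holds its last target.

## Working session

There is one attempt and no reset: what is moved stays moved. The work goes in short steps, Python scripts to look and compute and a shell command to move; the robot and the scene stay as the last step left them, time stands still between calls to the robot, and variables do not carry over. Pictures are saved under pics/ and viewed, and the job is handed in when it is done.

```bash
mkdir -p pics; ls; cat > h.py <<'E'
from workcell import bot
import numpy as np, cv2
def cap(n,name):
    c=bot.get_calibration(n); im,d=bot.camera(n)
    cv2.imwrite(f'pics/{name}.png',im); np.savez(f'pics/{name}.npz',im=im,d=d,R=np.array(c['R']),t=np.array(c['t']),f=240/np.tan(np.radians(c['vfov']/2)),cx=c['cx'],cy=c['cy'])
def load(name): return np.load(f'pics/{name}.npz')
def P(s,u,v,z=None):
    R,t=s['R'],s['t']; ray=np.array([(u-s['cx'])/s['f'],(v-s['cy'])/s['f'],1.])
    if z is None: return R.T@(ray*s['d'][int(v),int(u)]-t)
    o=-R.T@t; r=R.T@ray; return o+r*(z-o[2])/r[2]
def cloud(s):
    v,u=np.mgrid[0:480,0:640]; d=s['d']
    X=np.stack([(u-s['cx'])/s['f']*d,(v-s['cy'])/s['f']*d,d],-1)
    W=(X-s['t'])@s['R']; W[d==0]=np.nan; return W
E
python3 - <<'E'
from h import *
cap('scene','s0');cap('side','d0');cap('wrist','w0')
o=bot.get_obs(); print({k:np.round(v,3) for k,v in o.items()})
for n in ['scene','side','wrist']:
    c=bot.get_calibration(n);print(n,c)
E
```

```text
pics
{'clock': np.float64(0.15), 'joint_pos': array([ 1.229,  0.241,  0.004,  1.335, -0.   ,  1.571]), 'joint_vel': array([-0.001, -0.004,  0.003,  0.001, -0.   , -0.002]), 'tau': array([ 1.0000e-03, -3.7263e+01,  2.5264e+01,  1.2000e-02,  0.0000e+00,
       -0.0000e+00]), 'eef_pos': array([0.167, 0.471, 0.231]), 'tool_rot': array([ 0.817,  0.577, -0.001,  0.   ]), 'ft_force': array([-0.325, -0.143, -0.066]), 'ft_torque': array([ 0.006, -0.056,  0.045]), 'grip_width': np.float64(0.086)}
scene {'vfov': 53.684141591832784, 'cx': 316.5416749869059, 'cy': 236.8618706913712, 'R': array([[ 0.68637878,  0.72713687,  0.01249572],
       [ 0.43900421, -0.40057592, -0.80424762],
       [-0.57979261,  0.55750418, -0.59416296]]), 't': array([-0.37600283, -0.19039997,  1.30762789])}
side {'vfov': 48.3414507672278, 'cx': 329.7020708261784, 'cy': 236.83806612319412, 'R': array([[-0.99841214, -0.05618632, -0.00403624],
       [-0.0242182 ,  0.49283211, -0.86978733],
       [ 0.05085933, -0.86830848, -0.49341029]]), 't': array([0.54936869, 0.06461089, 1.24087237])}
wrist {'vfov': 69.97961529385502, 'cx': 323.1976674057097, 'cy': 243.43145399019227, 'R': array([[ 0.3354855 ,  0.94204304, -0.00209468],
       [ 0.89107107, -0.31660999,  0.32519297],
       [ 0.30568258, -0.11096404, -0.94564536]]), 't': array([-0.49717598, -0.04391562,  0.3807514 ])}
```

View pics/s0.png

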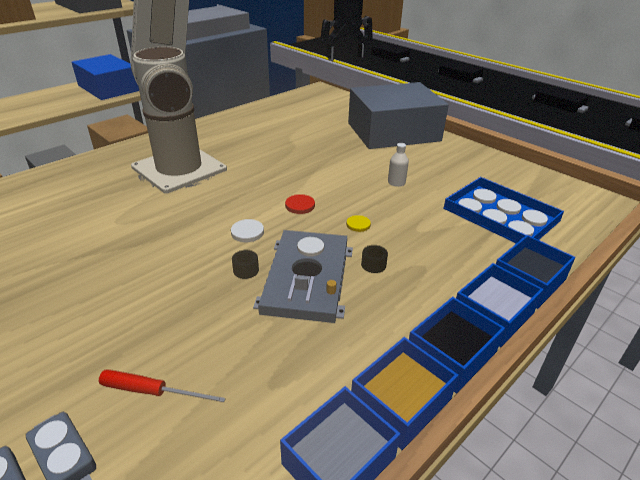

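View pics/d0.png

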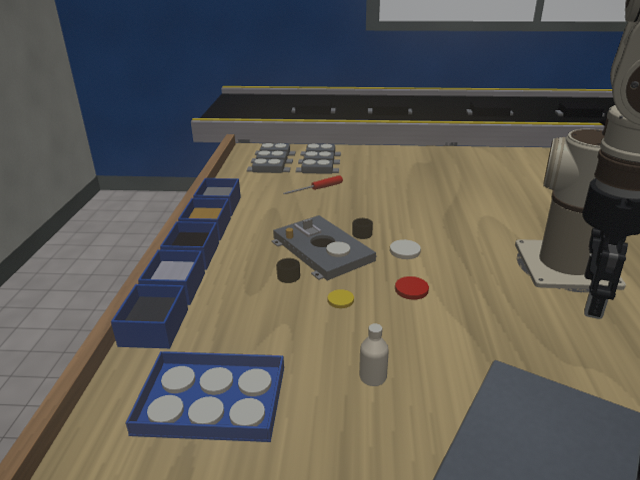

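View pics/w0.png

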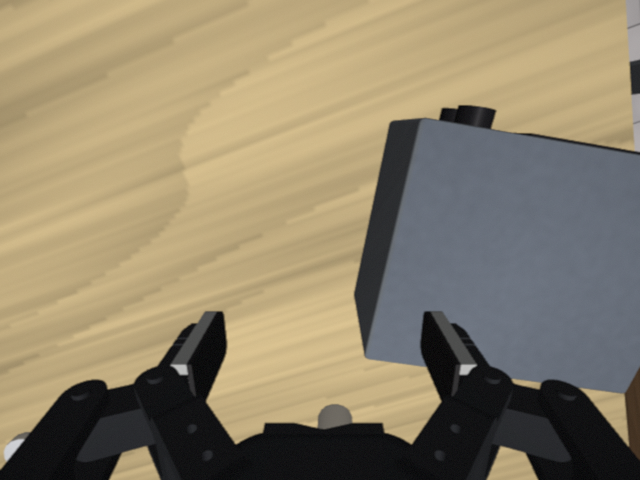

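The scene view shows the housing around (305,275): lens at (311,245), recess at (307,267), tab at (302,283), brass standoff at (331,287), collars at (245,264) and (374,259). Next I'll measure these.

```bash
python3 - <<'E'
from h import *
for n,l in (('s0',dict(lens=(311,245),rec=(307,267),std=(331,284),ca=(374,252),cb=(245,257),bot=(398,165),white=(247,230),red=(300,203),yel=(358,222))),('d0',dict(lens=(338,248),rec=(323,241),std=(290,232)))):
    s=load(n)
    for k,(u,v) in l.items(): print(n,k,P(s,u,v).round(4))
    W=cloud(s); z=W[...,2]
    hsv=cv2.cvtColor(s['im'],cv2.COLOR_BGR2HSV)
    c=P(s,*l['lens'])
    near=np.hypot(W[...,0]-c[0],W[...,1]-c[1])<.25
    top=near&(abs(z-.024)<.004)
    pts=W[top][:,:2].astype(np.float32); r=cv2.minAreaRect(pts); print('housing',r,len(pts))
    lm=near&(abs(z-.034)<.004)&(hsv[...,2]>150)&(hsv[...,1]<60)&(np.hypot(W[...,0]-c[0],W[...,1]-c[1])<.04)
    p=W[lm]; print('lens',cv2.minEnclosingCircle(p[:,:2].astype(np.float32)),p.mean(0),len(p))
    tb=near&(z>.044)&(z<.06)&(np.hypot(W[...,0]-c[0],W[...,1]-c[1])<.16); print('tab',W[tb].round(3)[:60:4])
E
```

```text
s0 lens [ 0.5318 -0.0012  0.0332]
s0 rec [ 0.5613 -0.0393  0.014 ]
s0 std [ 0.6536 -0.0644  0.0451]
s0 ca [0.6241 0.0919 0.0191]
s0 cb [ 0.4582 -0.116   0.0202]
s0 bot [0.4615 0.3658 0.0606]
s0 white [ 0.377  -0.0512  0.0135]
s0 red [0.3718 0.1109 0.0128]
s0 yel [0.5191 0.1578 0.0104]
housing ((0.5632221102714539, -0.04869599640369415), (0.24325917661190033, 0.2739638388156891), 10.885025024414062) 4630
lens ((0.5291000604629517, -0.00012471542868297547), 0.02826198749244213) [ 0.52999895 -0.00095765  0.03339458] 340
tab [[ 0.596 -0.101  0.052]
 [ 0.603 -0.102  0.054]
 [ 0.607 -0.096  0.054]
 [ 0.612 -0.09   0.053]
 [ 0.605 -0.104  0.054]
 [ 0.61  -0.099  0.054]
 [ 0.615 -0.094  0.054]
 [ 0.604 -0.106  0.052]
 [ 0.61  -0.101  0.053]
 [ 0.616 -0.097  0.055]
 [ 0.603 -0.107  0.05 ]
 [ 0.61  -0.103  0.052]
 [ 0.615 -0.098  0.052]
 [ 0.62  -0.093  0.053]
 [ 0.605 -0.104  0.047]]
d0 lens [0.5303 0.0085 0.0345]
d0 rec [ 0.5699 -0.0576  0.014 ]
d0 std [ 0.6496 -0.0517  0.0404]
housing ((0.5613327026367188, -0.04674910008907318), (0.25095605850219727, 0.2783181667327881), 11.154828071594238) 2408
lens ((0.530375063419342, 0.00416679959744215), 0.02653628960251808) [0.53043255 0.00532257 0.03386391] 187
tab [[ 0.61  -0.101  0.054]
 [ 0.617 -0.095  0.054]
 [ 0.607 -0.096  0.054]
 [ 0.619 -0.089  0.055]
 [ 0.607 -0.096  0.051]
 [ 0.619 -0.087  0.053]
 [ 0.609 -0.092  0.051]
 [ 0.621 -0.089  0.049]
 [ 0.611 -0.089  0.049]
 [ 0.602 -0.098  0.045]
 [ 0.614 -0.088  0.047]
 [ 0.66  -0.061  0.046]
 [ 0.648 -0.06   0.047]
 [ 0.652 -0.056  0.046]
 [ 0.654 -0.049  0.047]]
```

```bash
python3 -m inch '[[-0.6,1,0,0,0,0,-1],[-0.6,1,0,0,0,0,-1],[-0.6,1,0,0,0,0,-1],[-0.6,1,0,0,0,0,-1],[-0.6,1,0,0,0,0,-1],[-0.6,1,0,0,0,0,-1],[-0.6,1,0,0,0,0,-1],[-0.6,1,0,0,0,0,-1]]'
python3 -m inch '[[-0.6,1,0,0,0,0,-1],[-0.6,1,0,0,0,0,-1],[-0.6,1,0,0,0,0,-1],[-0.6,1,0,0,0,0,-1],[-0.6,1,0,0,0,0,-1],[-0.6,1,0,0,0,0,-1],[-0.6,1,0,0,0,0,-1],[-0.6,1,0,0,0,0,-1]]'
```

```text
clock: 0.95
eef_pos: [0.3162, 0.2898, 0.2311]
tool_rot: [0.817, 0.577, -0.0, 0.0]
ft_force: [0.2, 0.1, 0.4]
grip_width: 0.0855
clock: 1.75
eef_pos: [0.4644, 0.1098, 0.231]
tool_rot: [0.817, 0.576, -0.0, -0.0]
ft_force: [0.4, 0.7, 0.1]
grip_width: 0.0853
```

```bash
python3 -m inch '[[-0.6,0.5,0,0,0,0.04,-1],[-0.6,0.5,0,0,0,0.04,-1],[-0.6,0.5,0,0,0,0.04,-1],[-0.6,0.5,0,0,0,0.04,-1],[-0.2,0.2,0,0,0,0.01,-1],[0,0,0,0,0,0,-1],[0,0,0,0,0,0,-1],[0,0,0,0,0,0,-1]]'
python3 - <<'E'
from h import *
cap('wrist','w1'); o=bot.get_obs(); print(o['eef_pos'],o['tool_rot'],o['joint_pos'])
E
```

```text
clock: 2.55
eef_pos: [0.4762, 0.0283, 0.2313]
tool_rot: [0.94, 0.342, 0.0, -0.0]
ft_force: [0.3, 0.8, 0.0]
grip_width: 0.0857
[0.47625328 0.02831045 0.23130898] [ 9.39897351e-01  3.41457105e-01  6.06029959e-05 -1.04713184e-04] [ 5.92245608e-02  1.95247702e-01 -5.30096266e-02  1.32248256e+00
  2.35297956e-04  9.33087404e-01]
```

View pics/w1.png

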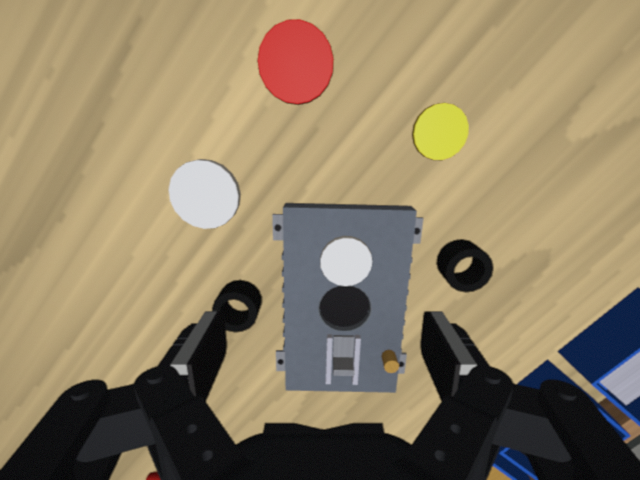

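The wrist view shows the body upright: lens at (346,261), recess at (345,308), tab at about (344,360), standoff at (390,360). Now fitting the outlines.

```bash
cat >> h.py <<'E'
def blob(s,m,seed,z):
    n,l=cv2.connectedComponents(m.astype(np.uint8)); k=l==l[seed[1],seed[0]]
    cs,_=cv2.findContours(k.astype(np.uint8),0,2); c=max(cs,key=cv2.contourArea)[:,0]
    p=np.array([P(s,u,v,z)[:2] for u,v in c]); A=np.c_[2*p,np.ones(len(p))]
    b=np.linalg.lstsq(A,(p**2).sum(1),rcond=None)[0]; return b[:2],np.sqrt(b[2]+b[0]**2+b[1]**2),k.sum(),p
E
python3 - <<'E'
from h import *
s=load('w1'); im=s['im'].astype(int); g=im.mean(-1)
print(im[261,346],im[308,345],im[280,300],im[360,344])
L=blob(s,g>170,(346,261),.034); print('lens',L[:3])
R=blob(s,g<60,(345,308),.024);print('rec',R[:3])
W=cloud(s)
hsv=cv2.cvtColor(s['im'],cv2.COLOR_BGR2HSV)
m=(abs(W[...,2]-.024)<.006)&(hsv[...,1]<90)&(g<140)&(g>60)
n,l=cv2.connectedComponents(m.astype(np.uint8)); k=l==l[280,300]
cs,_=cv2.findContours(k.astype(np.uint8),0,2); c=max(cs,key=cv2.contourArea)[:,0]
p=np.array([P(s,u,v,.024)[:2] for u,v in c],np.float32); r=cv2.minAreaRect(p);print(r,cv2.boxPoints(r))
cv2.imwrite('pics/m1.png',(k*255).astype(np.uint8))
tb=(W[...,2]>.049)&(W[...,2]<.058); tb[:, :320]=0;tb[:,372:]=0;tb[:320]=0;tb[400:]=0
q=W[tb];print('tab',len(q),q.min(0),q.max(0),cv2.minAreaRect(q[:,:2].astype(np.float32)))
cv2.imwrite('pics/z1.png',cv2.resize(s['im'][190:400,260:430],None,fx=3.5,fy=2.8,interpolation=cv2.INTER_CUBIC))
E
```

```text
[220 218 216] [33 32 33] [124 113 106] [68 67 69]
lens (array([ 5.30488939e-01, -4.38051656e-05]), np.float64(0.026907861904277006), np.int64(1918))
rec (array([ 0.56974833, -0.04650961]), np.float64(0.028413511350762623), np.int64(1732))
((0.5700767636299133, -0.046989306807518005), (0.14330171048641205, 0.2377246618270874), 38.43833923339844) [[ 0.44006085  0.00156956]
 [ 0.5878476  -0.18463483]
 [ 0.7000927  -0.09554818]
 [ 0.55230594  0.09065622]]
tab 189 [ 0.59950245 -0.10794327  0.04901814] [ 0.62200357 -0.08769801  0.05591352] ((0.6111335158348083, -0.09791214764118195), (0.02397099696099758, 0.010289824567735195), 37.096256256103516)
```

View pics/z1.png

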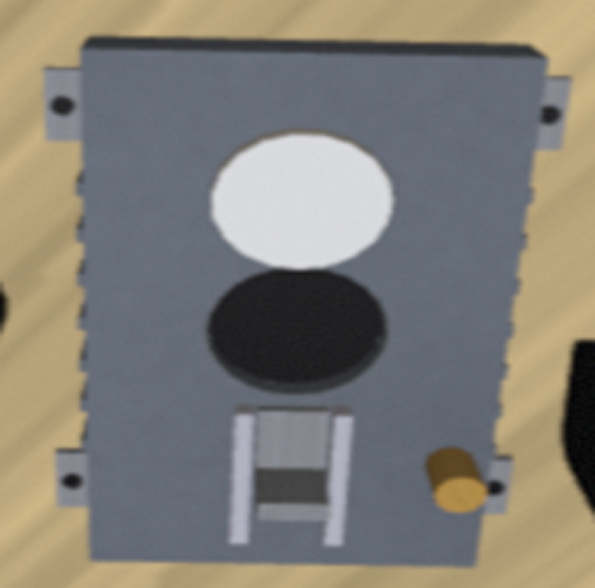

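```bash
python3 -m inch '[[0.12,0.03,0.5,0,0,0,0.3],[0.12,0.03,0.9,0,0,0,0.3],[0.12,0.03,0.9,0,0,0,0.3],[0.12,0.03,0.9,0,0,0,0.3],[0.12,0.03,0.9,0,0,0,0.3],[0.12,0.03,0.9,0,0,0,0.3],[0.12,0.03,0.9,0,0,0,0.3],[0.1,0.03,0.9,0,0,0,0.3]]'
python3 - <<'E'
from h import *
cap('wrist','w2'); cap('scene','s2');cap('side','d2');o=bot.get_obs(); print(o['eef_pos'],o['tool_rot'],o['grip_width'])
s=load('s2');cv2.imwrite('pics/s2z.png',cv2.resize(s['im'][160:340,200:420],None,fx=3.5,fy=3.2,interpolation=cv2.INTER_CUBIC))
E
```

```text
clock: 3.4
eef_pos: [0.4979, 0.0386, 0.0595]
tool_rot: [0.94, 0.341, -0.0, -0.0]
ft_force: [-0.2, -0.3, 0.6]
grip_width: 0.03
[0.4962988  0.03827897 0.05935348] [ 9.40062620e-01  3.40993555e-01 -2.29120813e-03 -6.45324510e-04] 0.030225751492811703
```

View pics/w2.png

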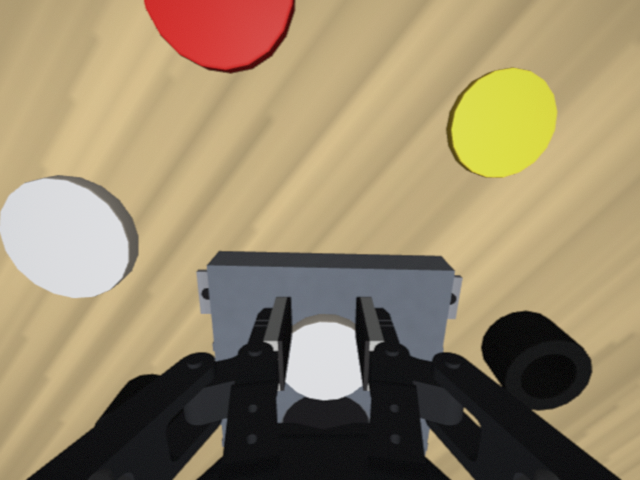

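View pics/s2z.png

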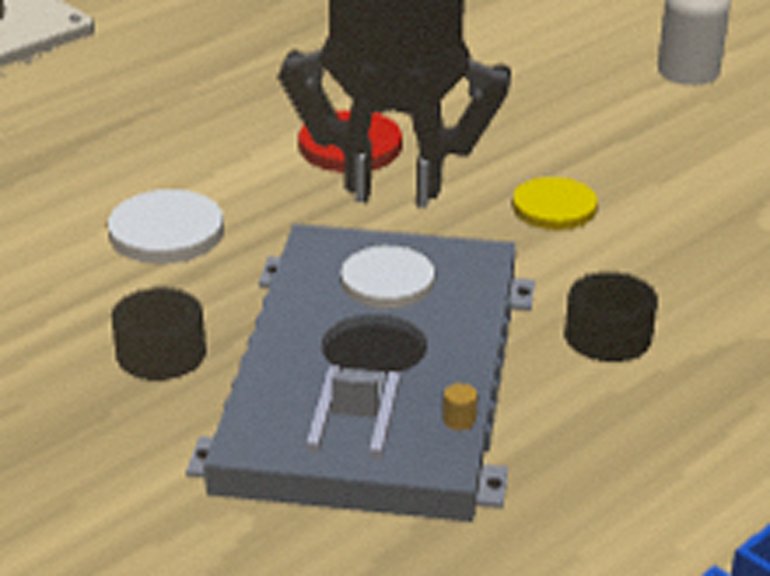

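```bash
python3 - <<'E'
from h import *
o=bot.get_obs()
for n in('s2','d2'):
    s=load(n);W=cloud(s);z=W[...,2]
    m=(np.hypot(W[...,0]-.497,W[...,1]-.0385)<.04)&(z>.045)&(z<.1)
    q=W[m]; i=np.argsort(q[:,2]); print(n,len(q),q[i[:12]].round(4).tolist())
    vs,us=np.where(m); print(vs.max(), us[vs==vs.max()])
E
```

```text
s2 218 [[0.482, 0.0273, 0.0574], [0.48, 0.0292, 0.0581], [0.5168, 0.0412, 0.0584], [0.4855, 0.0157, 0.0594], [0.4875, 0.0167, 0.06], [0.5144, 0.0405, 0.0601], [0.4891, 0.018, 0.0602], [0.516, 0.0418, 0.0603], [0.5135, 0.0384, 0.0606], [0.4862, 0.0179, 0.0613], [0.4852, 0.0159, 0.0617], [0.4882, 0.0189, 0.0619]]
224 [321]
d2 286 [[0.5129, 0.0502, 0.0572], [0.4819, 0.0297, 0.059], [0.4911, 0.0211, 0.0591], [0.5084, 0.0545, 0.0599], [0.5106, 0.0548, 0.06], [0.4888, 0.0229, 0.0601], [0.4752, 0.0313, 0.0602], [0.5152, 0.051, 0.0602], [0.4865, 0.0274, 0.0602], [0.4796, 0.0362, 0.0603], [0.4842, 0.032, 0.0604], [0.4911, 0.0192, 0.0606]]
250 [347]
```

```bash
python3 -m inch '[[0,0,0.4,0,0,0,0.3],[0,0,0.4,0,0,0,0.3],[0,0,0.3,0,0,0,0.3],[0,0,0.14,0,0,0,0.3],[0,0,0,0,0,0,0.3],[0,0.2,0,0,0,0,0.3],[0,0.2,0,0,0,0,0.3],[0,0.2,0,0,0,0,0.3]]'
python3 -m inch '[[0,0.15,0,0,0,0,0.3],[0,0.15,0,0,0,0,0.3],[0,0.15,0,0,0,0,0.3],[0,0.15,0,0,0,0,0.3],[0,0.15,0,0,0,0,0.3],[0,0.15,0,0,0,0,0.3],[0,0,0,0,0,0,0.3],[0,0,0,0,0,0,0.3]]'
python3 - <<'E'
from h import *
cap('wrist','w3'); cap('scene','s3');o=bot.get_obs(); print(o['eef_pos'],o['tool_rot'],o['grip_width'])
s=load('s3');a=cv2.resize(s['im'][190:320,220:400],(400,300));b=cv2.resize(load('w3')['im'],(400,300));cv2.imwrite('pics/c3.png',np.hstack([a,b]))
E
```

```text
clock: 4.35
eef_pos: [0.5085, 0.0261, 0.0307]
tool_rot: [0.94, 0.34, 0.001, 0.0]
ft_force: [-0.7, -0.1, 0.6]
grip_width: 0.0297
clock: 5.15
eef_pos: [0.5222, 0.009, 0.0302]
tool_rot: [0.94, 0.34, -0.0, 0.0]
ft_force: [1.1, -0.2, 0.0]
grip_width: 0.03
[0.52208119 0.00918784 0.03025185] [ 9.40236309e-01  3.40522655e-01 -6.04212228e-05  1.46642583e-05] 0.029782456686387824
```

View pics/c3.png

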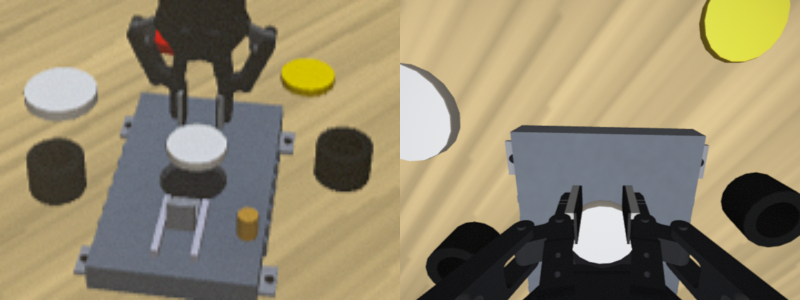

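```bash
python3 - <<'E'
from h import *
s=load('s3');g=s['im'].mean(-1)
W=cloud(s)
cv2.imwrite('pics/s3z.png',cv2.resize(s['im'][200:290,260:350],(720,600)))
m=(g>150)&(np.hypot(W[...,0]-.548,W[...,1]+.02)<.05)&(W[...,2]>.02)
q=W[m];print(len(q),q.mean(0),cv2.minEnclosingCircle(q[:,:2].astype(np.float32)),np.percentile(q[:,2],[5,50,95]))
E
```

```text
1504 [ 0.54071596 -0.01303469  0.32978043] ((0.5381039381027222, -0.008395925164222717), 0.04178699851036072) [0.03245064 0.45591008 0.48709173]
```

View pics/s3z.png

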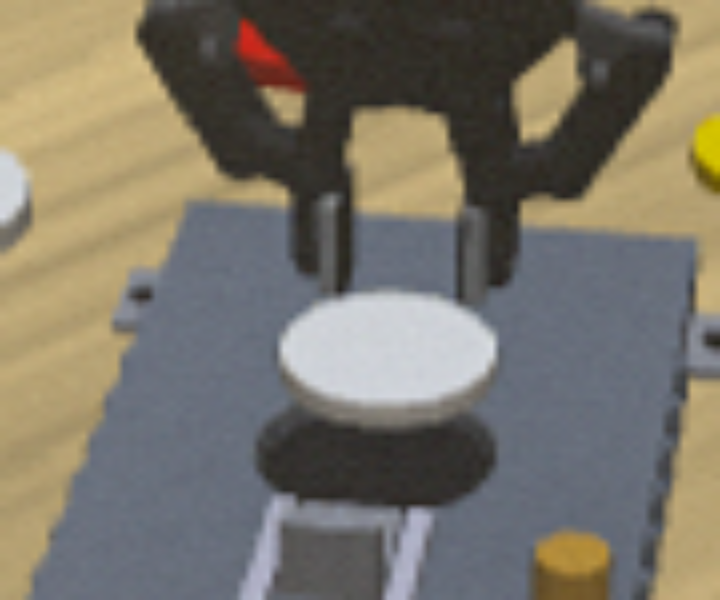

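```bash
python3 -m inch '[[0.02,0,0.1,0,0,0,0.3],[0,0.13,0,0,0,0,0.3],[0,0.13,0,0,0,0,0.3],[0,0.13,0,0,0,0,0.3],[0,0.13,0,0,0,0,0.3],[0,0.13,0,0,0,0,0.3],[0,0.13,0,0,0,0,0.3],[0,0.13,0,0,0,0,0.3]]'
python3 - <<'E'
from h import *
cap('scene','s4');o=bot.get_obs(); print(o['eef_pos'],o['ft_force'])
s=load('s4');cv2.imwrite('pics/s4z.png',cv2.resize(s['im'][200:320,250:370],(700,600)))
E
```

```text
clock: 6.05
eef_pos: [0.5373, -0.0082, 0.0278]
tool_rot: [0.94, 0.34, 0.0, -0.0]
ft_force: [-1.2, 0.7, -0.4]
grip_width: 0.0302
[ 0.53773488 -0.00858097  0.02788023] [ 0.10715393 -0.22650362  0.5281218 ]
```

View pics/s4z.png

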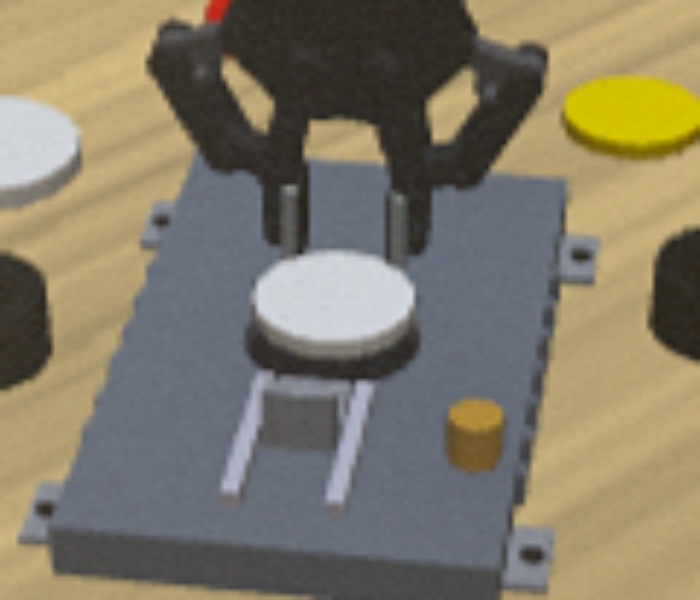

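```bash
python3 -m inch '[[0,0.1,0,0,0,0,0.3],[0,0.1,0,0,0,0,0.3],[0,0.1,0,0,0,0,0.3],[0,0.1,0,0,0,0,0.3],[0,0.1,0,0,0,0,0.3],[0,0.1,0,0,0,0,0.3],[0,0.05,0,0,0,0,0.3],[0,0,0,0,0,0,0.3]]'
python3 - <<'E'
from h import *
cap('scene','s5');cap('side','d5');o=bot.get_obs(); print(o['eef_pos'],o['ft_force'])
s=load('s5');a=cv2.resize(s['im'][220:310,260:350],(400,400),interpolation=2);b=cv2.resize(load('d5')['im'][205:285,285:365],(400,400),interpolation=2)
cv2.imwrite('pics/c5.png',np.hstack([a,b]))
E
```

```text
clock: 6.9
eef_pos: [0.5477, -0.0207, 0.0278]
tool_rot: [0.94, 0.34, 0.0, 0.0]
ft_force: [0.8, -0.3, -0.6]
grip_width: 0.0298
[ 0.5475116  -0.02048589  0.02780287] [0.46967592 0.00110831 0.4147868 ]
```

View pics/c5.png

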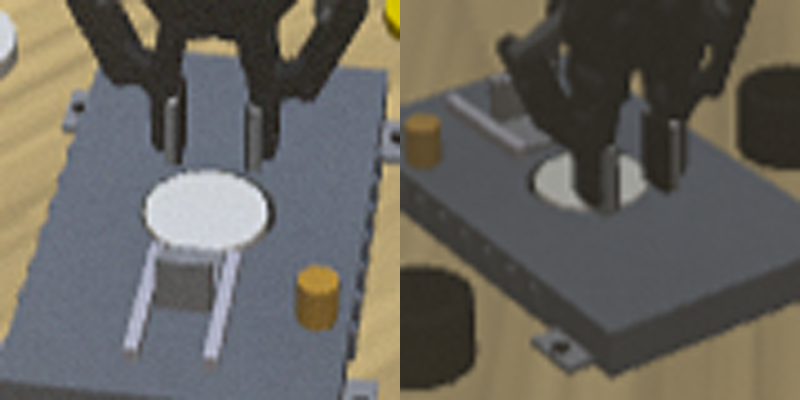

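```bash
python3 -m inch '[[0,0,-0.5,0,0,0,0.3],[0,0,-0.9,0,0,0.008,0.3],[0.04,0,-0.9,0,0,0,1],[0,0,-0.9,0,0,0,1],[0,0,-0.9,0,0,0,1],[0,0,-0.9,0,0,0,1],[0,0,-0.9,0,0,0,1],[0,0,0,0,0,0,1]]'
python3 - <<'E'
from h import *
cap('scene','s6');cap('wrist','w6');cap('side','d6');o=bot.get_obs(); print(o['eef_pos'],o['tool_rot'],o['ft_force'])
for n in('s6','d6'):
    s=load(n);W=cloud(s);g=s['im'].mean(-1)
    m=(g>130)&(np.hypot(W[...,0]-.57,W[...,1]+.047)<.035)&(W[...,2]<.05)&(W[...,2]>.01)
    q=W[m];A=np.c_[q[:,:2]-q[:,:2].mean(0),np.ones(len(q))]; print(n,len(q),np.linalg.lstsq(A,q[:,2],rcond=None)[0],cv2.minEnclosingCircle(q[:,:2].astype(np.float32)))
    hm=(np.hypot(W[...,0]-.535,W[...,1]+.003)<.02); print('body z',np.nanmedian(W[...,2][hm]))
s=load('s6');a=cv2.resize(s['im'][220:310,260:350],(400,400),interpolation=2);b=cv2.resize(load('w6')['im'],(400,400))
cv2.imwrite('pics/c6.png',np.hstack([a,b]))
E
```

```text
clock: 7.8
eef_pos: [0.5507, -0.0198, 0.18]
tool_rot: [0.944, 0.329, 0.004, 0.001]
ft_force: [-0.4, -1.3, 0.1]
grip_width: 0.0002
[ 0.54792308 -0.01978344  0.17520462] [ 9.44429203e-01  3.28714864e-01 -1.30715890e-04 -2.95945167e-05] [-0.22868218  0.54174261 -1.12856002]
s6 407 [ 0.00877202 -0.0101498   0.02331786] ((0.5677350163459778, -0.052483245730400085), 0.03262246772646904)
body z 0.023584513053470608
d6 197 [-0.00965054  0.00862784  0.02391884] ((0.5689119100570679, -0.04421762749552727), 0.030163003131747246)
body z 0.3561988494727969
```

View pics/c6.png

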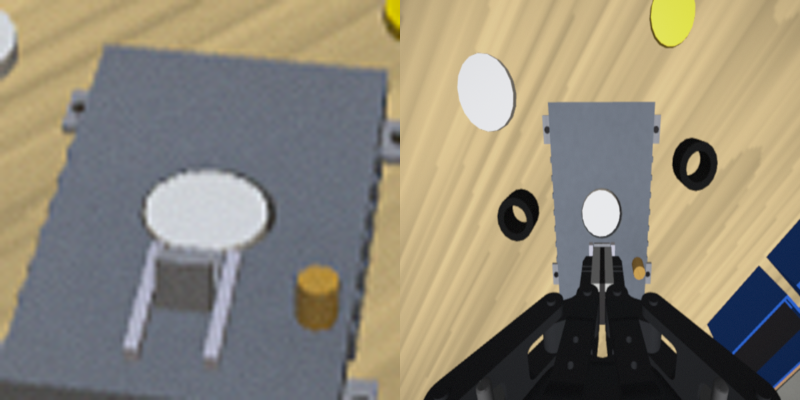

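```bash
python3 -m inch '[[0,0.9,0,0,0,0,1],[0,0.9,0,0,0,0,1],[0,0.9,0,0,0,0,1],[0,0.9,0,0,0,0,1],[0,0.9,0,0,0,0,1],[0,0.9,0,0,0,0,1],[0,0,0.9,0,0,0,1],[0,0,0.9,0,0,0,1]]'
python3 -m inch '[[0,0,0,0,0,0,1],[0,0,0.9,0,0,0,1],[0,0,0.9,0,0,0,1],[0,0,0,0,0,0,1],[0,0,0,0,0,0,1],[0,0,0,0,0,0,1],[0,0,0,0,0,0,1],[0,0,0,0,0,0,1]]'
python3 - <<'E'
from h import *
cap('scene','s7');cap('side','d7');o=bot.get_obs(); print(o['eef_pos'],o['tool_rot'],o['ft_force'])
d=o['eef_pos'][:2]-[.57,-.0469];print(d@[.622,-.783],d@[.783,.622])
s=load('s7');a=cv2.resize(s['im'][210:330,250:370],(400,400),interpolation=2);b=cv2.resize(load('d7')['im'][185:285,265:365],(400,400),interpolation=2)
cv2.imwrite('pics/c7.png',np.hstack([a,b]))
E
```

```text
clock: 8.75
eef_pos: [0.6321, -0.1265, 0.1285]
tool_rot: [0.945, 0.328, -0.0, -0.0]
ft_force: [0.0, -0.5, -1.5]
grip_width: -0.0002
clock: 9.55
eef_pos: [0.6328, -0.1258, 0.0866]
tool_rot: [0.944, 0.329, 0.001, 0.001]
ft_force: [0.2, -0.5, -0.1]
grip_width: 0.0001
[ 0.63248493 -0.12575292  0.08608506] [9.44446202e-01 3.28665486e-01 5.22321397e-04 3.11139910e-04] [-0.06413009 -0.33282117 -0.15505919]
0.1006074631133351 -0.00012081202173780782
```

View pics/c7.png

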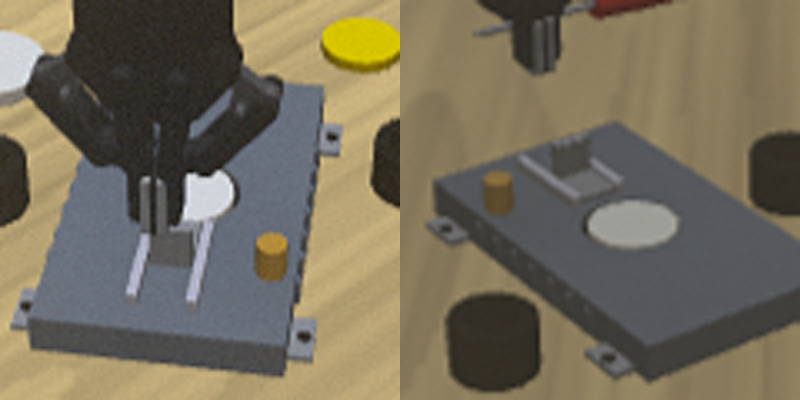

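```bash
python3 -m inch '[[0,0,0.6,0,0,0,1],[0,0,0.6,0,0,0,1],[0,0,0.44,0,0,0,1],[0,0,0.2,0,0,0,1],[0,-0.2,0,0,0,0,1],[0,-0.2,0,0,0,0,1],[0,-0.2,0,0,0,0,1],[0,0,0,0,0,0,1]]'
python3 -m inch '[[0,-0.1,0,0,0,0,1],[0,-0.1,0,0,0,0,1],[0,-0.1,0,0,0,0,1],[0,-0.1,0,0,0,0,1],[0,-0.1,0,0,0,0,1],[0,-0.1,0,0,0,0,1],[0,-0.1,0,0,0,0,1],[0,0,0,0,0,0,1]]'
python3 - <<'E'
from h import *
cap('scene','s8');cap('side','d8');o=bot.get_obs(); print(o['eef_pos'],o['tool_rot'],o['ft_force'])
d=o['eef_pos'][:2]-[.57,-.0469];print(d@[.622,-.783],d@[.783,.622])
s=load('s8');a=cv2.resize(s['im'][210:330,250:370],(400,400),interpolation=2);b=cv2.resize(load('d8')['im'][185:285,265:365],(400,400),interpolation=2)
cv2.imwrite('pics/c8.png',np.hstack([a,b]))
E
```

```text
clock: 10.45
eef_pos: [0.6227, -0.1132, 0.0401]
tool_rot: [0.944, 0.329, 0.0, 0.0]
ft_force: [0.8, 0.4, -0.2]
grip_width: -0.0001
clock: 11.25
eef_pos: [0.6117, -0.0999, 0.0395]
tool_rot: [0.944, 0.329, 0.0, -0.0]
ft_force: [0.3, -0.9, 0.9]
grip_width: -0.0001
[ 0.61175702 -0.09991738  0.039362  ] [ 9.44413397e-01  3.28760195e-01 -4.84692319e-05 -2.59791146e-04] [ 0.2791129  -1.34435676  0.74671698]
0.06748547472878645 -0.0002810682445928694
```

View pics/c8.png

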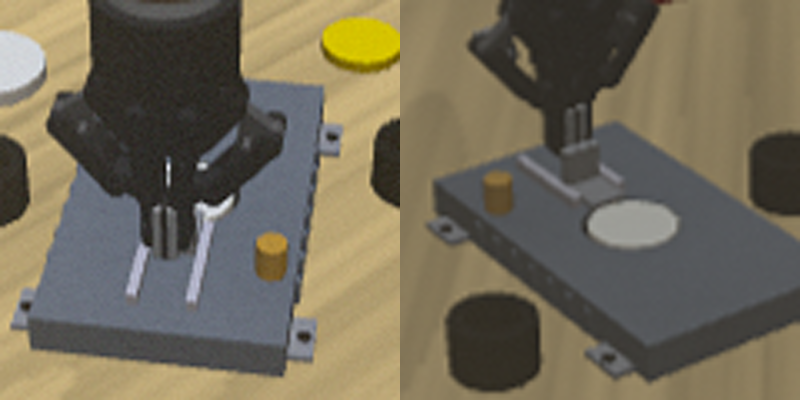

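```bash
python3 -m inch '[[0,-0.06,0,0,0,0,1],[0,-0.06,0,0,0,0,1],[0,-0.06,0,0,0,0,1],[0,-0.06,0,0,0,0,1],[0,0,0,0,0,0,1],[0,0,0,0,0,0,1],[0,0,0,0,0,0,1],[0,0,0,0,0,0,1]]'
python3 -m inch '[[0,-0.04,0,0,0,0,1],[0,-0.04,0,0,0,0,1],[0,0,0,0,0,0,1],[0,0,0,0,0,0,1],[0,0,0,0,0,0,1],[0,0,0,0,0,0,1],[0,0,0,0,0,0,1],[0,0,0,0,0,0,1]]'
python3 - <<'E'
from h import *
cap('side','d9');o=bot.get_obs(); print(o['eef_pos'],o['ft_force'])
d=o['eef_pos'][:2]-[.57,-.0469];print(d@[.622,-.783],d@[.783,.622])
b=cv2.resize(load('d9')['im'][185:285,265:365],(600,600),interpolation=2)
cv2.imwrite('pics/c9.png',b)
E
```

```text
clock: 12.15
eef_pos: [0.608, -0.0953, 0.0392]
tool_rot: [0.944, 0.329, -0.0, -0.0]
ft_force: [0.8, -0.6, -0.0]
grip_width: 0.0
clock: 12.95
eef_pos: [0.6069, -0.0939, 0.0392]
tool_rot: [0.944, 0.329, -0.0, -0.0]
ft_force: [1.3, -1.1, -0.1]
grip_width: -0.0002
[ 0.6069105  -0.09390407  0.03921703] [ 1.84226081 -1.09788609 -1.42849557]
0.05976251606892532 -0.0003356139381537177
```

View pics/c9.png

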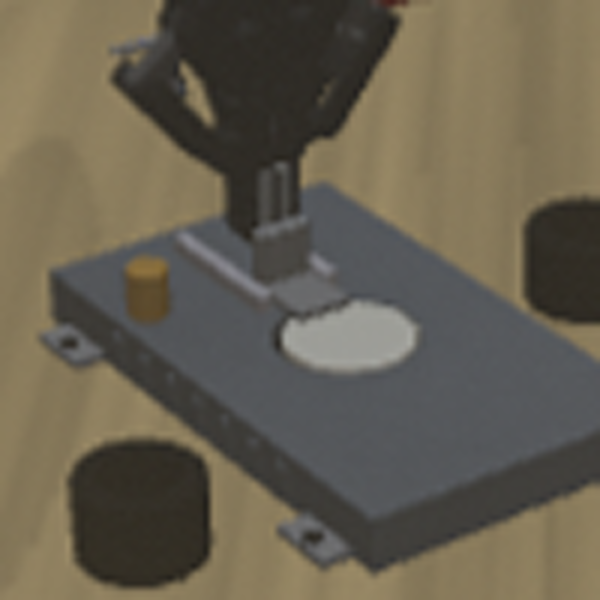

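```bash
python3 -m inch '[[0,-0.04,0,0,0,0,1],[0,-0.04,0,0,0,0,1],[0,-0.04,0,0,0,0,1],[0,-0.04,0,0,0,0,1],[0,0,0,0,0,0,1],[0,0,0,0,0,0,1],[0,0,0,0,0,0,1],[0,0,0,0,0,0,1]]'
python3 -m inch '[[0,-0.04,0,0,0,0,1],[0,-0.04,0,0,0,0,1],[0,0,0,0,0,0,1],[0,0,0,0,0,0,1],[0,0,0,0,0,0,1],[0,0,0,0,0,0,1],[0,0,0,0,0,0,1],[0,0,0,0,0,0,1]]'
python3 - <<'E'
from h import *
cap('side','d10');o=bot.get_obs(); print(o['eef_pos'],o['ft_force'])
d=o['eef_pos'][:2]-[.57,-.0469];print(d@[.622,-.783],d@[.783,.622])
b=cv2.resize(load('d10')['im'][185:285,265:365],(600,600),interpolation=2)
cv2.imwrite('pics/c10.png',b)
E
```

```text
clock: 13.8
eef_pos: [0.6063, -0.0931, 0.0394]
tool_rot: [0.945, 0.328, 0.001, 0.003]
ft_force: [6.5, -7.7, -4.9]
grip_width: -0.0002
clock: 14.6
eef_pos: [0.6063, -0.0931, 0.0396]
tool_rot: [0.945, 0.328, 0.002, 0.004]
ft_force: [8.4, -10.2, -7.3]
grip_width: 0.0002
[ 0.6062493  -0.09305754  0.03959585] [  8.9054941  -10.49180296  -6.28865882]
0.05868841548320732 -0.00032678762015965945
```

View pics/c10.png

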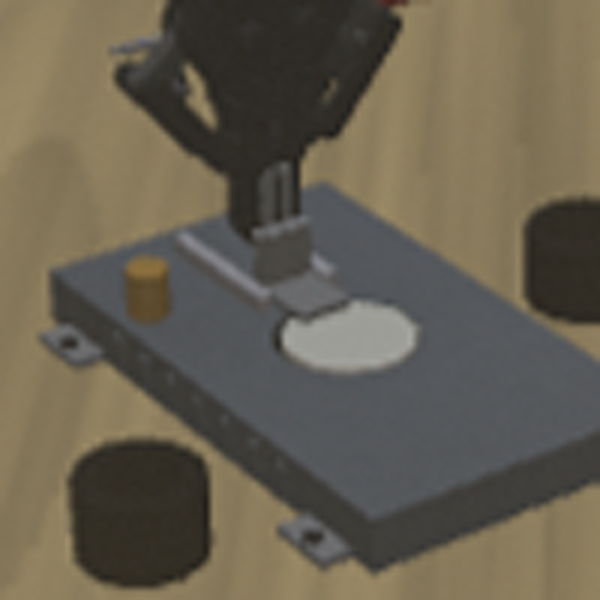

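```bash
python3 - <<'E'
from h import *
s=load('d10'); bx=np.array([.622,-.783]);by=np.array([.783,.622]);c=np.array([.57,-.0469])
for x in (14,18,22):
  for y in (-12,12):
    X=np.r_[c+bx*x/1e3+by*y/1e3,.0305]; k=s['R']@X+s['t']; u=k[:2]/k[2]*s['f']+[s['cx'],s['cy']]; print(x,y,(u-[265,185])*6)
X=np.r_[c,.024];k=s['R']@X+s['t'];print((k[:2]/k[2]*s['f']+[s['cx'],s['cy']]-[265,185])*6)
E
```

```text
14 -12 [350.31192933 291.70118607]
14 12 [301.56596624 308.56378412]
18 -12 [344.75962727 287.82789656]
18 12 [296.06900451 304.61793573]
22 -12 [339.2313191 283.9713452]
22 12 [290.59601605 300.6892959 ]
[345.7497927  327.87165424]
```

The blade tip corners at about (350,293) and (303,310) match the projected fully home position of 14 mm. The force also rose to about 14 N against the stop. I'll back off and check.

```bash
python3 -m inch '[[0,0.2,0,0,0,0,1],[0,0.4,0,0,0,0,1],[0,0.6,0,0,0,0,1],[0,0,-0.6,0,0,0,1],[0,0,-0.9,0,0,0,1],[0,0,-0.9,0,0,0,1],[0,0,-0.9,0,0,0,1],[0,0,-0.9,0,0,0,1]]'
python3 -m inch '[[0,-0.9,-0.9,0,0,0,1],[0,-0.9,-0.9,0,0,0,1],[0,-0.9,0,0,0,0,1],[0,-0.9,0,0,0,0,1],[0,-0.9,0,0,0,0,1],[0,-0.9,0,0,0,0,1],[0,0,0,0,0,0,1],[0,0,0,0,0,0,1]]'
python3 - <<'E'
from h import *
cap('side','d11');cap('scene','s11');cap('wrist','w11');o=bot.get_obs(); print(o['eef_pos'],o['ft_force'])
b=cv2.resize(load('d11')['im'][185:285,265:365],(400,400),interpolation=2);a=cv2.resize(load('s11')['im'][210:330,250:370],(400,400),interpolation=2)
cv2.imwrite('pics/c11.png',np.hstack([a,b]))
E
```

```text
clock: 15.45
eef_pos: [0.6213, -0.1123, 0.1451]
tool_rot: [0.944, 0.329, -0.001, -0.001]
ft_force: [-0.2, -0.3, 0.0]
grip_width: -0.0
clock: 16.25
eef_pos: [0.538, -0.0066, 0.1896]
tool_rot: [0.944, 0.329, 0.0, -0.0]
ft_force: [1.5, -0.4, 0.2]
grip_width: -0.0004
[ 0.53860934 -0.00745353  0.189292  ] [-0.17260824 -0.44893596  0.00854604]
```

View pics/c11.png

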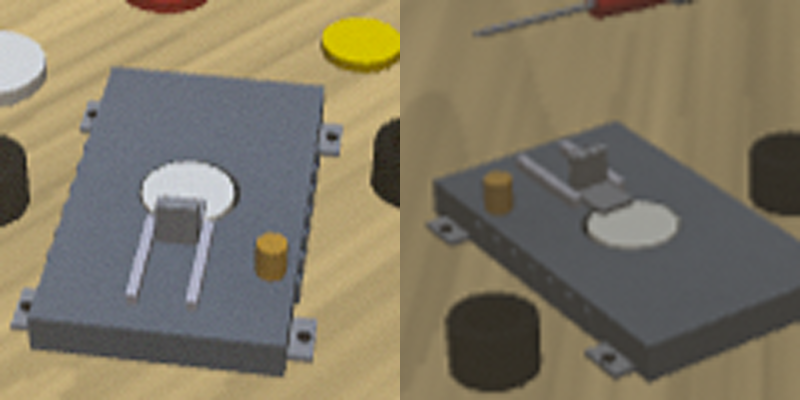

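View pics/w11.png

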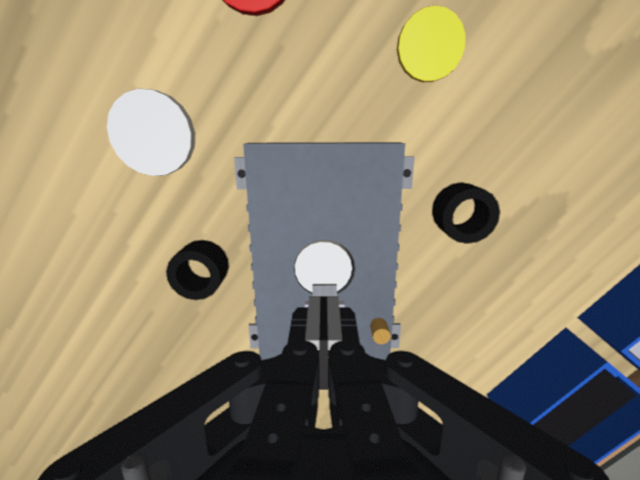

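```bash
python3 - <<'E'
from h import *
bx=np.array([.622,-.783]);c=np.array([.57,-.0469]);by=np.array([.783,.622])
for n in('s0','s11','d0','d11'):
    W=cloud(load(n)); xy=(W[...,:2]-c); X=xy@bx;Y=xy@by;Z=W[...,2]
    m=(abs(Y)<.013)&(Z>.046)&(Z<.058)&(X>.03)&(X<.085); print(n,m.sum(),'tab x',X[m].min(),X[m].max(),np.median(X[m]))
b=cv2.resize(np.hstack([load('d10')['im'][215:255,300:345],load('d11')['im'][215:255,300:345]]),None,fx=8.8,fy=10,interpolation=2)
cv2.imwrite('pics/c12.png',b)
E
```

```text
s0 73 tab x 0.05890015559204877 0.07241324288448818 0.06693080981837078
s11 72 tab x 0.03740200355719595 0.05099489334632258 0.0475135490251356
d0 35 tab x 0.05693913385048727 0.06764407899513293 0.061619318210133014
d11 33 tab x 0.03687630074314782 0.04888836753691938 0.04250621699974379
```

View pics/c12.png

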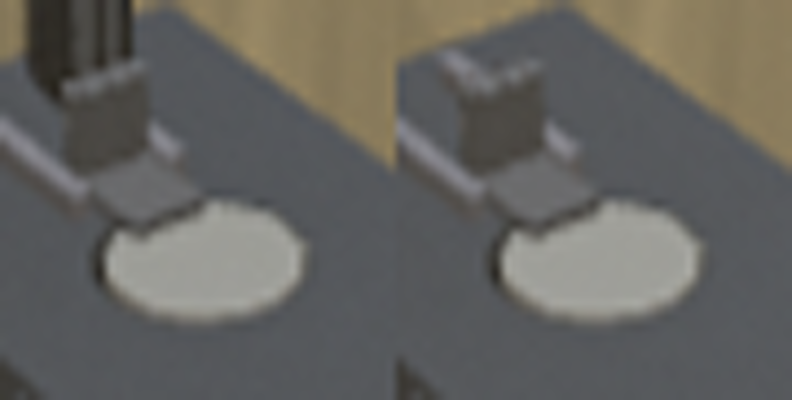

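```bash
python3 -c "
from workcell import bot
print(bot.job_done())"
```

```text
the job is handed in; nothing more can be done
None
```

The lens is seated in the recess and the steel retainer is pushed home over its edge. I handed the job in at about 16.4 s on the robot's clock.

**Lens:** I nudged it along the body with the fingertips held 30 mm apart until it dropped into the recess. Afterwards its top measured about 23.5 mm high, flush with the body and tilted by no more than about 1%.

**Retainer:** I pushed the tab with the shut fingers until it stopped, when the contact force rose to about 15 N. The camera depth gave about 20 mm of travel, which fits a start a little off fully open. The blade tip matched the 14 mm home position to within about 2 mm, and it did not move when I backed off.

**Other things:** The collars and standoff looked unmoved, and so did what I could see of the discs and the screwdriver. I did not re-measure them, and I did not check the bottle again at the end. The arm ended clear of everything, and no check failed.

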